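# Air a reagent bottle on the downdraft extractor

## Task

Air the amber bottle on the extractor: press on the flush blue shutter of the low white plinth and slide it fully open to bare the grille, then stand the amber bottle upright on the bare grille and let go of it. Then start the fan with the black ball lever on the blue console: guide it through the zigzag gate into the slot with the yellow dot, let it stay there about a second, then take it on through the gate to the end of the slot with the green dot and let go. Keep the amber bottle upright throughout, leave the shutter open and leave the two white bottles and the carton where they stand.

Things in the scene. Friction and masses are not known exactly. Their poses are not given: they have to be found in the camera images.
- console: Fan control console, fixed: blue box 136 mm (own x) by 140 mm (own y), 150 mm tall; its top is an aluminium gate plate 8 mm thick. Origin: centre of its underside; z up; front towards own -x; yaw varies. The gate is one zigzag slot 15 mm wide with square corners; gate points below are own (x, y) in mm of its centre line
- gate_b (a point): Gate corner b (14, -36), at the plate's top face, 150 mm above the table. The park run goes from the park end (-32, -36) along own +x to b; the lever starts in it, x between -32 and -20. From b the gate runs along own +y to corner c
- gate_c (a point): Gate junction c (14, -12), at the plate's top face. From c the yellow slot runs along own +x to its end (32, -12); the other way the gate runs along own -x to corner d
- gate_d (a point): Gate corner d (-18, -12), at the plate's top face. From d the gate runs along own +y through junction e (-18, 12) to corner f (-18, 36)
- gate_e (a point): Gate junction e (-18, 12), at the plate's top face. From e a green-or-red slot runs along own +x to its end (14, 12). Which of the slots at e and f is the green one varies
- gate_f (a point): Gate corner f (-18, 36), at the plate's top face. From f the other green-or-red slot runs along own +x to its end (14, 36)
- lever_pivot (a point): Point about which the lever tilts both ways: on the console axis, 20 mm above the table, 130 mm below the gate plate's top. The lever is a straight rod: for it to pass through gate point P the ball centre lies 175 mm from the pivot on the line from pivot through P. It stays where left; takes about 2 N at the ball
- lever_ball (a point): Centre of the lever's black ball grip, 30 mm in diameter, 175 mm from the pivot, 34 to 44 mm above the gate plate depending on the lean; steel rod 10 mm in diameter below it
- lever_stem (a point): Point on the lever's rod 134.5 mm from the pivot, about where the rod passes through the gate plate: shows where in the gate the lever stands
- yellow_slot (a point): Centre of the rod when it is at the end of the yellow slot, at the height of the gate plate's top; a fixed yellow dot, 16 mm in diameter, lies 19 mm beyond it in the console's own +x
- green_dot: Green dot, 16 mm in diameter, flat on the gate plate 19 mm beyond the end (own +x) of one of the last two slots; origin: its centre; axes as the console's
- green_slot (a point): Centre of the rod when it is at the end of the green slot, at the height of the gate plate's top, 19 mm from the green dot in the console's own -x
- red_dot: Red dot, 16 mm in diameter, in the same way 19 mm beyond the end of the other of the last two slots
- red_slot (a point): Centre of the rod when it is at the end of the red slot
- plinth: Low extraction plinth, fixed: white box 150 mm (own x) by 220 mm (own y), 50 mm tall, steel rim on top. Origin: centre of its underside; z up; yaw varies. In its top a centred recess 96 mm (own x) by 180 mm (own y), 6 mm deep: its own -y half is the slotted grille, covered at the start by the shutter; the plain grey +y half takes the open shutter
- shutter (a joint): Slide of the flush blue shutter along the plinth's own +y, in m: 0 closed (grille covered), 0.088 fully open against its stop; starts at 0 to 0.006. It has no handle; it slides with about 2 N and stays where it is left
- shutter_top (a point): Centre of the shutter's top face, flush with the plinth's rim 50 mm above the table; the shutter is a smooth plate 94 mm (plinth x) by 88 mm (plinth y), 5 mm thick
- grille (a point): Centre of the bare grille once the shutter is open (96 mm in the plinth's x by about 88 mm in its y), on the grille's surface, 44 mm above the table, 6 mm below the rim
- amber_bottle: Closed dark amber bottle with a black cap and a white paper band, 56 mm in diameter and straight-sided up to 90 mm, 120 mm tall, 0.2 to 0.4 kg; loose. Origin: centre of its underside; z up
- blue_cap_bottle: Bystander: white bottle with a blue cap, 56 mm in diameter, 120 mm tall, loose. Origin: centre of its underside
- red_cap_bottle: Bystander: white bottle with a red cap, 52 mm in diameter, 110 mm tall, loose. Origin: centre of its underside
- carton: Bystander: small cardboard carton 50 by 45 mm, 40 mm tall, loose. Origin: centre of its underside

How it is judged:
By the outcome, as a careful person would: the job done as asked, in the order asked, and still so for the second after the job is handed in, with the robot touching nothing.
It also fails if it takes over 67 s, if anything falls off the work surface, if the arm or the gripper's body presses on something with over 40 N, if the wrist force passes 120 N, or if a joint passes its speed limit or range.

## Robot

A 6-joint arm with a two-finger parallel gripper is mounted at the origin on the work surface. World frame = base frame: x ahead of the robot, y to its left, z up, the work surface at z = 0. Lengths are in m, angles in rad, forces in N, time in s.
With the tool pointing down it reaches from about 0.425 to 0.95 m from the base axis. Payload 3.5 kg.
Tool frame: the origin (TCP) lies on the centre line of the jaws, within the pads' length; the fingertips stand 14 mm ahead of it and the grasp point (between the pads) lies 5 mm behind it (ctrl.finger_overhang is the distance from the TCP to the fingertips, in m); z points along the fingers, y is the line along which they close (so a half turn about z gives the same grasp; the last joint's range is limited). The gripper opens to 85 mm and grips with 20 to 120 N. Pads are 22 mm wide; open, the fingers measure 114 mm over their backs; the gripper's body (76 mm by 85 mm) begins 54 mm behind the grasp point. The pads swing forward as they close: fully open they stand 13 mm farther back than shut.
Start: joints at [1.194, 0.286, 1.577, -0, 1.279, -0.15], TCP at [0.152, 0.658, 0.245] pointing down, gripper open.
Joint ranges: [-2.77, 2.77], [-0.9, 2.22], [0.21, 2.48], [-1.53, 4.67], [0.24, 2.81], [-2.84, 2.84]. Speed limits (rad/s): [2.79, 2.79, 3.14, 3.14, 3.14, 3.14].

## Interface

Orientations are given as a unit quaternion [x, y, z, w].
In Python, from plant import ctrl gives the robot as it stands.
- The arm moves only by the tool send_rows, never from a script. Its argument "moves" is text: rows parted by semicolons, each of 7 numbers parted by spaces: the turn, a rotation vector about the tool's x, y, z in units of 360 degrees (1.0 is 360 degrees), then the shift along the tool's x, y, z in units of 20 cm (1.0 is 20 cm), then the gripper's target within -1 to 1 (fully open at 1, half-way at 0, shut at -1). A call has 1 to 12 rows; each row is the pose to reach, as a shift and turn from the pose commanded when the call began, along the tool's axes at that moment, turning the shorter way round; what a row does not reach only later rows make up. A row lasts 1/8 s, in which the tool goes at most 62.5 mm and 10.7 degrees, less where a joint would pass 70% of its speed; a pose out of reach is approached as far as the arm can. A call with a number of a shift or a turn outside -1 to 1 is refused whole. A call with a gripper value outside its range is refused whole. The fingers move at their own pace and stop on an object; "newtons" is the grip in N (left out, the last holds). Time passes only in rows, so rows that repeat a pose let the fingers close. It gives the time, the measured TCP pose, the force, the opening and the grip force at its end, in the units of the state.
- ctrl.get_state(): the state, without advancing time (a new reading comes with each control period).
- ctrl.read_camera(name): name is "scene" or "side" or "wrist"; returns a dict with "image" (420x560x3 uint8, red, green, blue), "fovy" (degrees; the focal length in pixels is half the picture's height over the tangent of half this angle, whatever the lens; pixels are square), "cx", "cy" (the principal point, pixels), "distortion" ([k1, k2, p1, p2, k3] as OpenCV has them; the pictures are not rectified), "extrinsics" (4x4, takes a point from camera to world coordinates). Camera axes: x right, y up, looking along -z (the intrinsics and any distortion apply to the point x, -y, -z); pixel columns grow to the right and rows downward; lengths in m; the calibration is good to about 2 mm. A picture is of the moment at which its call begins. There is no depth.
- ctrl.sign_off(): hands the job in; it is judged then, once.
The state is a dict: "time": time; "qpos": joint angles; "dq": joint speeds; "joint_efforts": joint torques, N m; "eef_pos": TCP position; "tcp_rot": TCP orientation; "contact_force": force on the tool from outside, world axes, zero at the start; "wrist_torque": the same for the moment, N m; "opening": opening from 0.0 (shut) to 1.0 (fully open); "finger_force": force on a finger pad.
Only numpy, scipy, OpenCV 4.12 (cv2) and the standard library are available. Lean on these libraries where they do the work, as an engineer would, in place of code of your own. Each camera call takes 0.05 s, during which the arm holds its last target. There are 200 camera calls.

## Working session

There is one attempt and no reset: what is moved stays moved. The work goes in short steps, Python scripts to look and compute and a tool call to move; the robot and the scene stay as the last step left them, time stands still between calls to the robot, and variables do not carry over. Pictures are saved under pics/ and viewed, at most 10 in all, crops included, and the job is handed in when it is done.

Besides the shell and the picture viewer there is one more tool, called after ">>>" in YAML: its name, and indented under it one key for each argument. send_rows: Moves the arm, as the interface text tells. Its arguments: {"type":"object","properties":{"moves":{"type":"string"},"newtons":{"type":"number"}},"required":["moves"]}

```bash
mkdir -p pics; ls
python3 - <<'E'
from plant import ctrl
import cv2,pickle
d={}
for n in("scene","side","wrist"):
    c=ctrl.read_camera(n); d[n]=c
    cv2.imwrite(f"pics/{n}0.png",c["image"][:,:,::-1])
    print(n,c["fovy"],c["cx"],c["cy"],c["distortion"],c["extrinsics"].round(3).tolist())
pickle.dump(d,open("c0.pkl","wb"))
s=ctrl.get_state();print(s)
E
```

```text
pics
scene 52.1810334972987 282.3434134477038 203.381516628562 [-0.06621813  0.          0.          0.          0.        ] [[0.412, -0.569, 0.711, 1.153], [0.911, 0.27, -0.312, -0.278], [-0.015, 0.776, 0.63, 0.68], [0.0, 0.0, 0.0, 1.0]]
side 47.45384972537572 278.54361586407674 200.39100893608747 [-0.01447451  0.          0.          0.          0.        ] [[-0.937, 0.275, -0.216, 0.394], [-0.349, -0.746, 0.567, 0.456], [-0.005, 0.607, 0.795, 0.771], [0.0, 0.0, 0.0, 1.0]]
wrist 63.851596263245526 276.24584151959453 215.6457252520532 [0.00809581 0.         0.         0.         0.        ] [[0.224, -0.93, -0.29, 0.077], [0.975, 0.214, 0.069, 0.675], [-0.002, -0.298, 0.955, 0.374], [0.0, 0.0, 0.0, 1.0]]
{'time': 0.15, 'qpos': array([ 1.19398687e+00,  2.86997081e-01,  1.57784791e+00, -2.05996798e-05,
        1.27860193e+00, -1.50007675e-01]), 'dq': array([-6.90569286e-04, -2.34600371e-03, -5.11362017e-03, -9.17331256e-05,
        1.80177671e-03,  7.29244210e-04]), 'joint_efforts': array([ 2.25175913e-04, -4.06607366e+01, -2.93139249e+01, -1.47483938e-04,
        3.92425209e-03,  8.46817017e-06]), 'eef_pos': array([0.15158085, 0.65725805, 0.24423774]), 'tcp_rot': array([ 1.13154989e-01,  9.93576916e-01, -8.97722112e-04, -2.31880119e-04]), 'contact_force': array([0.3536879 , 0.80511727, 0.60863924]), 'wrist_torque': array([-0.01393394, -0.00903002, -0.04517791]), 'finger_force': 0.0, 'opening': 1.0039742998132923}
```

View pics/scene0.png

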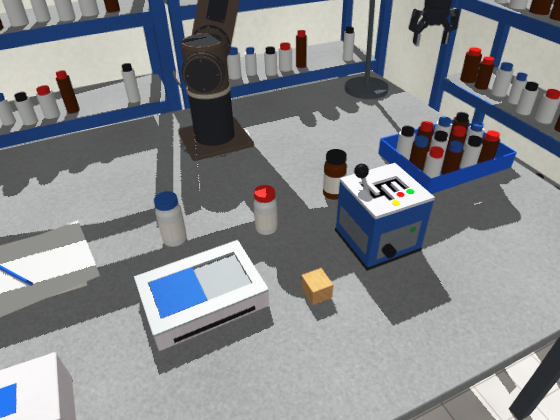

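View pics/side0.png

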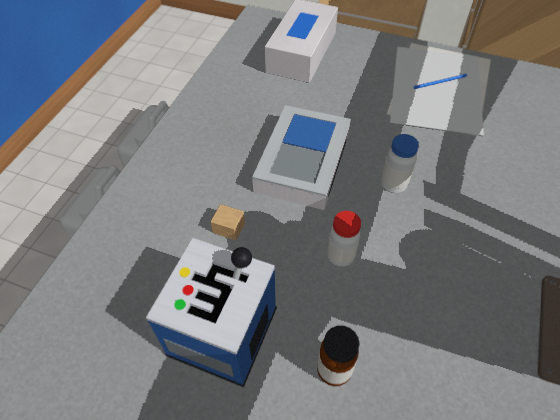

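The scene view shows the plinth at about (200,295) with its blue shutter on the left. The amber bottle is at (335,175), the lever ball at (362,171), and the dots are yellow (396,203), red (401,195) and green (410,191). In the side view the same things appear: amber bottle at (338,355), ball at (241,258), dots at (184,272), (188,290) and (180,304). Green is therefore the f slot.

```bash
cat > h.py <<'E'
import numpy as np,cv2
def KD(c):
    f=210/np.tan(np.radians(c["fovy"])/2)
    return np.array([[f,0,c["cx"]],[0,f,c["cy"]],[0,0,1]]),np.array(c["distortion"])
def ray(c,uv):
    K,D=KD(c); x,y=cv2.undistortPoints(np.array([[uv]],float),K,D)[0,0]
    E=c["extrinsics"]; d=E[:3,:3]@[x,-y,-1]; return E[:3,3],d/np.linalg.norm(d)
def plane(c,uv,z):
    o,d=ray(c,uv); return o+d*(z-o[2])/d[2]
def tri(c1,u1,c2,u2):
    (a,d),(b,e)=ray(c1,u1),ray(c2,u2)
    s=np.linalg.lstsq(np.c_[d,-e],b-a,rcond=None)[0]; p,q=a+s[0]*d,b+s[1]*e
    return (p+q)/2,np.linalg.norm(p-q)
def blobs(c,lo,hi,roi,n=1,minA=8):
    """HSV blobs in roi x0,y0,x1,y1: list of (area,cx,cy,contour)"""
    x0,y0,x1,y1=roi; h=cv2.cvtColor(c["image"],cv2.COLOR_RGB2HSV)[y0:y1,x0:x1]
    m=cv2.inRange(h,np.array(lo),np.array(hi)); k,L,S,C=cv2.connectedComponentsWithStats(m)
    r=[]
    for i in sorted(range(1,k),key=lambda i:-S[i,4])[:n]:
        if S[i,4]<minA: continue
        ct=cv2.findContours((L==i).astype(np.uint8),cv2.RETR_EXTERNAL,cv2.CHAIN_APPROX_NONE,offset=(x0,y0))[0][0]
        r.append((S[i,4],C[i][0]+x0,C[i][1]+y0,ct))
    return r
E
python3 - <<'E'
import pickle;from h import *
d=pickle.load(open("c0.pkl","rb")); S,T=d["scene"],d["side"]
rs,rt=(385,180,425,212),(165,260,200,315)
for n,lo,hi in(("yel",(22,120,120),(35,255,255)),("grn",(45,120,80),(85,255,255)),("red",(0,150,120),(8,255,255)),("red2",(170,150,120),(180,255,255))):
    for c,r in((S,rs),(T,rt)):
        for a,x,y,_ in blobs(c,lo,hi,r): print(n,a,round(x,1),round(y,1),plane(c,(x,y),.15).round(4))
for c,r,nm in((S,(130,240,275,330),'S'),(T,(250,100,355,210),'T')):
    for a,x,y,ct in blobs(c,(100,120,60),(125,255,255),r):
        b=cv2.boxPoints(cv2.minAreaRect(ct)); ap=cv2.approxPolyDP(ct,6,True)[:,0]
        print("shutter",nm,a,plane(c,(x,y),.05).round(4)); 
        for p in ap: print(p,plane(c,p,.05)[:2].round(4))
        # rim white/steel outer
for c,r,nm in((S,(350,155,375,185),'S'),(T,(225,240,258,272),'T'),(S,(320,145,352,165),'Scap'),(T,(318,322,362,366),'Tcap')):
    for a,x,y,ct in blobs(c,(0,0,0),(180,255,45),r): print(nm,a,x,y,cv2.minEnclosingCircle(ct),cv2.boundingRect(ct))
im=[cv2.resize(S["image"][140:270,310:450],None,fx=3,fy=3,interpolation=2),cv2.resize(T["image"][225:395,150:370],None,fx=2.3,fy=2.3,interpolation=2)]
h=max(i.shape[0] for i in im)
im=np.hstack([cv2.copyMakeBorder(i,0,h-i.shape[0],0,0,0) for i in im]); im=cv2.resize(im,None,fx=.85,fy=.85);print(im.shape)
cv2.imwrite("pics/crop1.png",im[:,:,::-1])
E
```

```text
yel 31 395.5 202.1 [0.6464 0.187  0.15  ]
yel 75 184.3 271.8 [0.6461 0.1848 0.15  ]
grn 29 410.0 191.0 [0.6295 0.2354 0.15  ]
grn 84 179.5 304.0 [0.6288 0.233  0.15  ]
red 26 400.2 194.1 [0.6293 0.211  0.15  ]
red 69 187.7 289.4 [0.6283 0.2086 0.15  ]
shutter S 1776 [ 0.5968 -0.254   0.05  ]
[191 267] [ 0.5465 -0.213 ]
[149 282] [ 0.5504 -0.2976]
[161 317] [ 0.6414 -0.2939]
[206 300] [ 0.6383 -0.2094]
shutter T 1319 [ 0.5916 -0.2505  0.05  ]
[294 115] [ 0.64   -0.2916]
[283 142] [ 0.6343 -0.2058]
[325 151] [ 0.5442 -0.2115]
[334 123] [ 0.5503 -0.2976]
S 137 361.1240875912409 170.75912408759123 ((361.0, 170.5), 6.800835609436035) (355, 164, 13, 14)
T 272 240.49264705882354 256.8345588235294 ((240.96153259277344, 257.0384521484375), 10.243432998657227) (231, 247, 21, 21)
Scap 265 335.6981132075472 156.82264150943396 ((335.5, 157.5), 10.12432861328125) (326, 149, 20, 16)
Tcap 1043 340.6232023010547 344.0373921380633 ((341.2384033203125, 343.6772155761719), 18.72440528869629) (323, 326, 36, 37)
(332, 787, 3)
```

View pics/crop1.png

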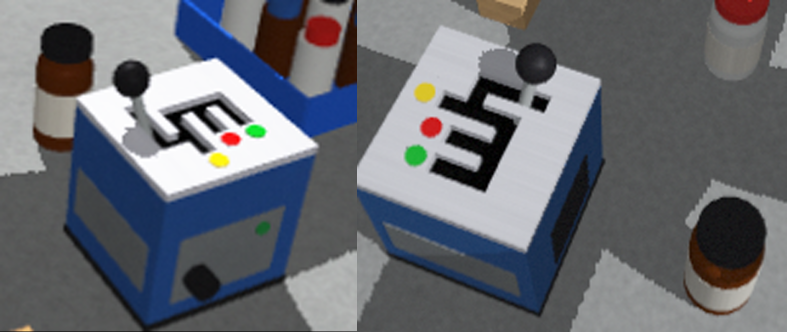

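```bash
cat >> h.py <<'E'
from scipy.spatial.transform import Rotation as R
def fit2(A,B):
    """rigid 2D: B = c + Rot(yaw) A"""
    A,B=np.array(A),np.array(B)[:,:2]; a,b=A.mean(0),B.mean(0); H=(A-a).T@(B-b)
    t=np.arctan2(H[0,1]-H[1,0],H[0,0]+H[1,1]); M=np.array([[np.cos(t),-np.sin(t)],[np.sin(t),np.cos(t)]])
    return b-M@a,t,(B-b-(A-a)@M.T)
def down(yaw): # tool z down, tool y axis at world angle yaw
    y=np.array([np.cos(yaw),np.sin(yaw),0]); z=np.array([0,0,-1.]); return R.from_matrix(np.c_[np.cross(y,z),y,z])
E
python3 - <<'E'
import pickle;from h import *
d=pickle.load(open("c0.pkl","rb")); S,T=d["scene"],d["side"]
dots={'S':[(395.5,202.1),(400.2,194.1),(410,191)],'T':[(184.3,271.8),(187.7,289.4),(179.5,304)]}
own=[(.051,-.012),(.033,.012),(.033,.036)]
for k,c in(('S',S),('T',T)):
    print(k,*fit2(own,[plane(c,p,.15) for p in dots[k]]))
    # white plate hull
B=[(plane(S,p,.15)+plane(T,q,.15))/2 for p,q in zip(dots['S'],dots['T'])]
print('avg',*fit2(own,B))
# plate corners
for k,c,r in(('S',S,(330,155,440,220)),('T',T,(140,230,285,362))):
    for a,x,y,ct in blobs(c,(0,0,165),(180,45,255),r):
        h=cv2.convexHull(ct); ap=cv2.approxPolyDP(h,5,True)[:,0]
        print(k,'plate',a); [print(p,plane(c,p,.15)[:2].round(4)) for p in ap]
for k,c,r in(('S',S,(125,235,280,350)),('T',T,(245,100,360,215))):
    for a,x,y,ct in blobs(c,(0,0,120),(180,60,255),r):
        h=cv2.convexHull(ct); ap=cv2.approxPolyDP(h,4,True)[:,0]
        print(k,'plinth',a); [print(p,plane(c,p,.05)[:2].round(4)) for p in ap]
print('ball',tri(S,(361,170.6),T,(240.9,257)))
print('cap',tri(S,(335.7,156.8),T,(340.6,344)))
for n,lo,hi,r1,r2 in(('blue',(100,120,30),(125,255,255),(150,185,190,215),(385,130,425,162)),('red',(0,150,80),(8,255,255),(245,180,285,205),(325,205,370,240)),('carton',(8,80,60),(22,255,255),(295,260,340,310),(205,200,250,245))):
    b1=blobs(S,lo,hi,r1)[0];b2=blobs(T,lo,hi,r2)[0]; print(n,tri(S,b1[1:3],T,b2[1:3]))
E
```

```text
S [0.59579434 0.2000095 ] -0.020224124845797754 [[-2.03105909e-04  1.95905163e-04]
 [ 2.65173965e-04 -2.52892728e-04]
 [-6.20680563e-05  5.69875649e-05]]
T [0.59528963 0.19726969] -0.013443452035867227 [[-1.47632558e-05  1.42491753e-04]
 [-7.65784550e-05 -2.39240046e-04]
 [ 9.13417108e-05  9.67482930e-05]]
avg [0.59554184 0.19863925] -0.016826793501098142 [[-1.09170485e-04  1.69256430e-04]
 [ 9.43329398e-05 -2.46025004e-04]
 [ 1.48375448e-05  7.67685740e-05]]
S plate 2481
[434 197] [0.6662 0.2668]
[375 216] [0.6641 0.1271]
[336 182] [0.538  0.1148]
[347 155] [0.4584 0.1895]
[378 155] [0.4887 0.2533]
T plate 6242
[192 238] [0.6621 0.1277]
[273 265] [0.5278 0.1288]
[236 352] [0.527  0.2681]
[146 317] [0.6633 0.2665]
S plinth 8302
[275 267] [ 0.6171 -0.0615]
[279 349] [ 0.7874 -0.1287]
[158 349] [ 0.7038 -0.3126]
[134 276] [ 0.5226 -0.3219]
[234 240] [ 0.5098 -0.1094]
T plinth 8075
[349 100] [ 0.5396 -0.3812]
[349 126] [ 0.5174 -0.2999]
[323 208] [ 0.5049 -0.0704]
[302 214] [ 0.5373 -0.0437]
[246 211] [ 0.6377 -0.014 ]
[245 100] [ 0.7606 -0.3002]
ball (array([0.56752533, 0.15229814, 0.18647767]), np.float64(0.001498796472113558))
cap (array([0.40156725, 0.19475099, 0.11079915]), np.float64(0.001323963658077007))
blue (array([ 0.39394787, -0.21970568,  0.11155041]), np.float64(0.001058380135650595))
red (array([ 0.45012244, -0.01398279,  0.10208825]), np.float64(0.001920485499000274))
carton (array([0.67167821, 0.00291295, 0.02019271]), np.float64(0.001871833036342231))
```

View pics/wrist0.png

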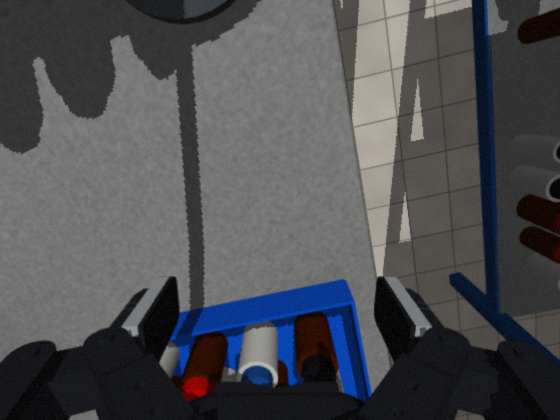

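The wrist view shows only the table and the bottle tray. I've got the measurements I need, so I'm moving. First I square the tool to the world axes, shut the gripper and swing towards the plinth.

>>> send_rows:
  moves: "0 0 -0.0361 -0.9 -0.6 0 -1;0 0 -0.0361 -0.9 -0.6 0 -1;0 0 -0.0361 -0.9 -0.6 0 -1;0 0 -0.0361 -0.9 -0.6 0 -1;0 0 -0.0361 -0.9 -0.6 0 -1"
  newtons: 40

```text
time: 0.78
eef_pos: [0.3014, 0.4989, 0.2451]
tcp_rot: [0.002, 1.0, -0.0, -0.0]
contact_force: [-0.1, 0.9, 1.2]
opening: -0.002
finger_force: 0.0
```

>>> send_rows:
  moves: "0 0 0 -0.5 -1 0 -1;0 0 0 -0.5 -1 0 -1;0 0 0 -0.5 -1 0 -1;0 0 0 -0.5 -1 0 -1"

```text
time: 1.27
eef_pos: [0.4005, 0.2992, 0.2453]
tcp_rot: [0.0, 1.0, 0.0, 0.0]
contact_force: [1.0, -0.0, -0.4]
opening: 0.0
finger_force: 0.0
```

>>> send_rows:
  moves: "0 0 0 -0.25 -1 0 -1;0 0 0 -0.25 -1 0 -1;0 0 0 -0.25 -1 0 -1;0 0 0 -0.25 -1 0 -1"

```text
time: 1.78
eef_pos: [0.4507, 0.0985, 0.2454]
tcp_rot: [0.001, 1.0, -0.0, 0.0]
contact_force: [-0.1, 0.6, -0.3]
opening: 0.002
finger_force: 0.0
```

>>> send_rows:
  moves: "0 0 0 -0.35 -1 0 -1;0 0 0 -0.35 -1 0 -1;0 0 0 -0.35 -1 0 -1;0 0 0 -0.35 -1 0 -1"

```text
time: 2.28
eef_pos: [0.5211, -0.1015, 0.2452]
tcp_rot: [0.001, 1.0, 0.0, -0.0]
contact_force: [-0.4, 0.9, 0.6]
opening: 0.001
finger_force: 0.0
```

>>> send_rows:
  moves: "0 0 0 -0.36 -0.76 0.5 -1;0 0 0 -0.36 -0.76 0.5 -1;0 0 0 -0.36 -0.76 0.5 -1;0 0 0 -0.36 -0.76 0.8 -1;0 0 0 -0.36 -0.76 0.8 -1;0 0 0 -0.36 -0.76 0.8 -1"

```text
time: 3.02
eef_pos: [0.593, -0.2505, 0.0864]
tcp_rot: [-0.001, 1.0, -0.0, 0.0]
contact_force: [0.2, 0.5, 1.2]
opening: -0.001
finger_force: 0.0
```

>>> send_rows:
  moves: "0 0 0 0 0 0.08 -1;0 0 0 0 0 0.1 -1;0 0 0 0 0 0.11 -1;0 0 0 0 0 0.115 -1;0 0 0 0 0 0.115 -1"

```text
time: 3.65
eef_pos: [0.5924, -0.2517, 0.0641]
tcp_rot: [-0.0, 1.0, 0.0, -0.0]
contact_force: [-2.7, 1.1, 6.1]
opening: 0.003
finger_force: 2.9
```

>>> send_rows:
  moves: "0 0 0 0 0 0.006 -1;0 0 0 0.003 0.05 0.006 -1;0 0 0 0.006 0.1 0.006 -1;0 0 0 0.009 0.15 0.006 -1;0 0 0 0.012 0.2 0.006 -1;0 0 0 0.015 0.25 0.006 -1"

```text
time: 4.4
eef_pos: [0.5904, -0.2034, 0.0641]
tcp_rot: [-0.0, 1.0, -0.002, 0.002]
contact_force: [-1.8, -1.8, 6.4]
opening: 0.0
finger_force: 3.4
```

>>> send_rows:
  moves: "0 0 0 0.003 0.05 0.003 -1;0 0 0 0.006 0.1 0.003 -1;0 0 0 0.009 0.15 0.003 -1;0 0 0 0.012 0.2 0.003 -1;0 0 0 0.013 0.22 0.003 -1;0 0 0 0.013 0.22 0.003 -1"

```text
time: 5.15
eef_pos: [0.5889, -0.1595, 0.0641]
tcp_rot: [-0.0, 1.0, -0.002, 0.003]
contact_force: [-1.1, -1.0, 7.5]
opening: -0.004
finger_force: 3.8
```

Run:
```python
from plant import ctrl
import pickle;from h import *
c=ctrl.read_camera("scene"); t=ctrl.read_camera("side")
print(ctrl.get_state()["eef_pos"],ctrl.get_state()["contact_force"])
im=np.hstack([cv2.resize(c["image"][210:350,120:300],None,fx=2.2,fy=2.2),cv2.resize(t["image"][95:225,240:370],None,fx=2.37,fy=2.37)[:308]])
cv2.imwrite("pics/sh1.png",im[:,:,::-1])
```

```text
[ 0.58890209 -0.15947615  0.06403736] [-0.81881738 -0.99435791  7.76851868]
```

View pics/sh1.png

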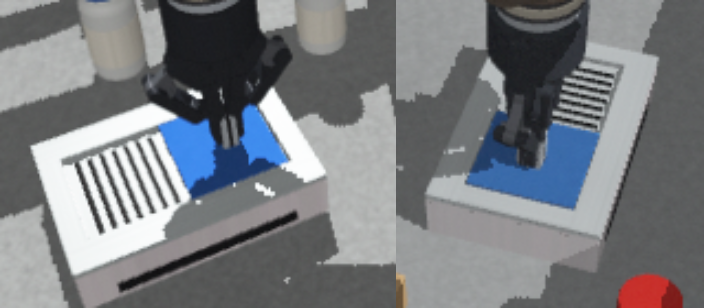

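The shutter now lies over the grey half and the grille is bare. I'll push on a little further to check it is against the stop.

>>> send_rows:
  moves: "0 0 0 0 0.01 0.003 -1;0 0 0 0 0.02 0.006 -1;0 0 0 0 0.03 0.006 -1;0 0 0 0 0.03 0.006 -1"

```text
time: 5.75
eef_pos: [0.5899, -0.1552, 0.064]
tcp_rot: [-0.0, 1.0, -0.004, 0.004]
contact_force: [0.0, -5.0, 9.3]
opening: 0.004
finger_force: 4.7
```

>>> send_rows:
  moves: "0 0 0 0 0 -0.3 -1;0 0 0 0 0 -0.6 -1;0 0 0 0 0 -0.9 -1;0 0 0 0 0 -0.9 -1"

```text
time: 6.25
eef_pos: [0.5899, -0.1531, 0.2478]
tcp_rot: [-0.0, 1.0, -0.003, 0.007]
contact_force: [-0.0, 0.0, -0.2]
opening: -0.002
finger_force: 0.0
```

>>> send_rows:
  moves: "0 0 0 0.6 0.95 0 1;0 0 0 0.6 0.95 0 1;0 0 0 0.6 0.95 0 1;0 0 0 0.6 0.95 0 1;0 0 0 0.6 0.95 0 1"

```text
time: 6.88
eef_pos: [0.465, 0.04, 0.2385]
tcp_rot: [-0.002, 1.0, 0.0, -0.0]
contact_force: [-0.1, -0.6, 1.2]
opening: 1.0
finger_force: 0.0
```

Run:
```python
from plant import ctrl
import pickle;from h import *
S=ctrl.read_camera("scene"); T=ctrl.read_camera("side"); W=ctrl.read_camera("wrist")
pickle.dump(dict(scene=S,side=T,wrist=W),open("c1.pkl","wb"))
print(ctrl.get_state()["eef_pos"])
for c,r,nm in((S,(130,230,280,330),'S'),(T,(250,100,355,210),'T')):
    for a,x,y,ct in blobs(c,(100,120,60),(125,255,255),r):
        print("shutter",nm,a,plane(c,(x,y),.05).round(4))
        for p in cv2.approxPolyDP(ct,6,True)[:,0]: print(p,plane(c,p,.05)[:2].round(4))
cv2.imwrite("pics/w1.png",np.hstack([cv2.resize(W["image"],(400,300)),cv2.resize(S["image"],(400,300))])[:,:,::-1])
```

```text
[0.46691057 0.03773332 0.2390847 ]
shutter S 1636 [ 0.5925 -0.1668  0.05  ]
[233 253] [ 0.5452 -0.1241]
[192 267] [ 0.5474 -0.2112]
[207 299] [ 0.6369 -0.207 ]
[250 283] [ 0.6345 -0.1211]
shutter T 1495 [ 0.5871 -0.164   0.05  ]
[283 142] [ 0.6343 -0.2058]
[270 171] [ 0.6311 -0.1216]
[314 182] [ 0.5401 -0.1248]
[324 152] [ 0.5454 -0.2081]
```

View pics/w1.png

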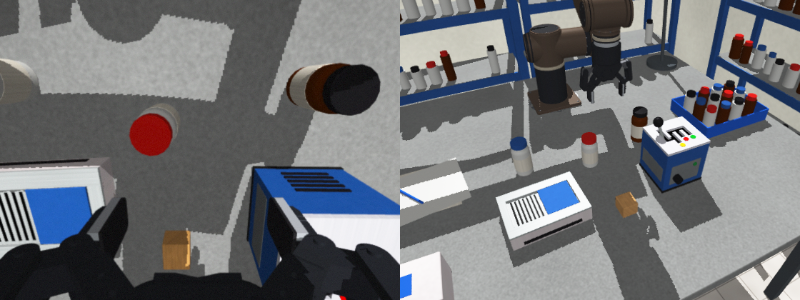

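The wrist view shows the amber bottle clear of its neighbours at about (335,88) in the left half. The shutter has moved 87–88 mm, so it is fully open. Next I go above the bottle.

>>> send_rows:
  moves: "0 0 0 0.327 0.785 0 1;0 0 0 0.327 0.785 0 1;0 0 0 0.327 0.785 0 1;0 0 0 0.327 0.785 0 1;0 0 0 0.327 0.785 0 1"

```text
time: 7.65
eef_pos: [0.402, 0.1945, 0.2392]
tcp_rot: [0.0, 1.0, -0.0, -0.0]
contact_force: [1.1, -0.2, -0.4]
opening: 0.996
finger_force: 0.0
```

Run:
```python
from plant import ctrl
import pickle;from h import *
W=ctrl.read_camera("wrist");s=ctrl.get_state(); print(s["eef_pos"],s["tcp_rot"])
d=pickle.load(open("c1.pkl","rb"));S,T=d["scene"],d["side"]
b=[blobs(c,(0,0,0),(180,255,45),r)[0] for c,r in((S,(320,145,352,165)),(T,(318,322,362,366)),(d["wrist"],(430,80,550,170)))]
print([x[:3] for x in b]); print(tri(S,b[0][1:3],T,b[1][1:3]),tri(S,b[0][1:3],d["wrist"],b[2][1:3]),tri(T,b[1][1:3],d["wrist"],b[2][1:3]))
```

```text
[0.40209915 0.19424268 0.23918077] [ 9.13024402e-04  9.99999542e-01 -2.79745934e-04 -6.64327259e-05]
[(np.int32(216), np.float64(335.47685185185185), np.float64(157.09259259259258)), (np.int32(838), np.float64(341.74105011933176), np.float64(344.0930787589499)), (np.int32(5503), np.float64(482.2104306741777), np.float64(125.76830819552971))]
(array([0.40038376, 0.19430851, 0.10964071]), np.float64(0.0024212309873594376)) (array([0.40108883, 0.19389429, 0.10869198]), np.float64(0.0028042921861649466)) (array([0.40024286, 0.19266785, 0.10806487]), np.float64(0.0012655228102058677))
```

>>> send_rows:
  moves: "0 0 0 0 0 0.25 1;0 0 0 0 0 0.5 1;0 0 0 0 0 0.7 1;0 0 0 0 0 0.82 1;0 0 0 0 0 0.845 1;0 0 0 0 0 0.845 1"

```text
time: 8.45
eef_pos: [0.4021, 0.1946, 0.0708]
tcp_rot: [0.001, 1.0, 0.0, 0.0]
contact_force: [0.4, -0.7, 0.8]
opening: 0.998
finger_force: 0.0
```

>>> send_rows:
  moves: "0 0 0 0 0 0 -0.2;0 0 0 0 0 0 -1;0 0 0 0 0 0 -1;0 0 0 0 0 0 -1;0 0 0 0 0 0 -1;0 0 0 0 0 0 -1"
  newtons: 40

```text
time: 9.2
eef_pos: [0.4026, 0.195, 0.0722]
tcp_rot: [-0.001, 1.0, -0.001, 0.002]
contact_force: [-0.6, -3.2, 5.9]
opening: 0.647
finger_force: 42.2
```

>>> send_rows:
  moves: "0 0 0 0 0 -0.1 -1;0 0 0 0 0 -0.25 -1;0 0 0 0 0 -0.4 -1;0 0 0 0 0 -0.55 -1;0 0 0 0 0 -0.7 -1;0 0 0 0 0 -0.8 -1;0 0 0 0 0 -0.8 -1"

```text
time: 10.07
eef_pos: [0.4018, 0.1956, 0.2319]
tcp_rot: [-0.0, 1.0, 0.001, 0.002]
contact_force: [0.3, 0.3, -3.2]
opening: 0.645
finger_force: 43.0
```

>>> send_rows:
  moves: "0 0 0 -0.05 -0.1 0 -1;0 0 0 -0.12 -0.28 0 -1;0 0 0 -0.2 -0.48 0 -1;0 0 0 -0.3 -0.7 0 -1;0 0 0 -0.4 -0.95 0 -1"

```text
time: 10.7
eef_pos: [0.4806, 0.0044, 0.2284]
tcp_rot: [-0.0, 1.0, 0.0, -0.001]
contact_force: [0.4, 0.6, -3.1]
opening: 0.643
finger_force: 43.0
```

>>> send_rows:
  moves: "0 0 0 -0.1 -0.24 0 -1;0 0 0 -0.2 -0.48 0 -1;0 0 0 -0.3 -0.7 0 -1;0 0 0 -0.4 -0.95 0 -1"

```text
time: 11.2
eef_pos: [0.5608, -0.1855, 0.2279]
tcp_rot: [-0.0, 1.0, 0.001, -0.001]
contact_force: [0.5, 0.1, -2.5]
opening: 0.642
finger_force: 43.0
```

>>> send_rows:
  moves: "0 0 0 -0.1 -0.2 0 -1;0 0 0 -0.155 -0.31 0.1 -1;0 0 0 -0.171 -0.34 0.2 -1;0 0 0 -0.171 -0.34 0.35 -1;0 0 0 -0.171 -0.34 0.48 -1;0 0 0 -0.171 -0.34 0.53 -1;0 0 0 -0.171 -0.34 0.53 -1"

```text
time: 12.08
eef_pos: [0.5945, -0.2515, 0.1228]
tcp_rot: [-0.0, 1.0, 0.001, -0.001]
contact_force: [-0.1, 0.8, -2.6]
opening: 0.637
finger_force: 43.1
```

Run:
```python
from plant import ctrl
from h import *
c=ctrl.read_camera("scene"); t=ctrl.read_camera("side")
print(ctrl.get_state()["eef_pos"],ctrl.get_state()["contact_force"])
im=np.hstack([cv2.resize(c["image"][210:350,120:300],None,fx=2.2,fy=2.2),cv2.resize(t["image"][75:205,250:380],None,fx=2.37,fy=2.37)[:308]])
cv2.imwrite("pics/pl1.png",im[:,:,::-1])
```

```text
[ 0.59591135 -0.25262914  0.12534735] [ 0.94094165  0.77444889 -2.9913174 ]
```

View pics/pl1.png

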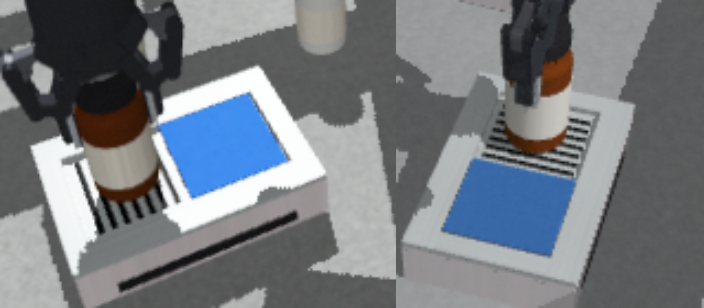

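The amber bottle hangs upright over the middle of the bare grille, so I'll lower it gently.

>>> send_rows:
  moves: "0 0 0 0 0 0.015 -1;0 0 0 0 0 0.028 -1;0 0 0 0 0 0.033 -1;0 0 0 0 0 0.033 -1"

```text
time: 12.68
eef_pos: [0.5953, -0.2527, 0.1176]
tcp_rot: [0.0, 1.0, 0.0, -0.0]
contact_force: [0.5, -0.2, -3.4]
opening: 0.641
finger_force: 43.1
```

>>> send_rows:
  moves: "0 0 0 0 0 0.005 -1;0 0 0 0 0 0.01 -1;0 0 0 0 0 0.01 -1"

```text
time: 13.05
eef_pos: [0.5955, -0.2528, 0.1162]
tcp_rot: [-0.0, 1.0, -0.0, 0.0]
contact_force: [-0.7, 1.3, -0.1]
opening: 0.641
finger_force: 43.3
```

>>> send_rows:
  moves: "0 0 0 0 0 0.003 -1;0 0 0 0 0 0.003 -1;0 0 0 0 0 0.003 0.4;0 0 0 0 0 0.003 0.6;0 0 0 0 0 0.003 1;0 0 0 0 0 0.003 1;0 0 0 0 0 0.003 1"

```text
time: 13.92
eef_pos: [0.5954, -0.2527, 0.1151]
tcp_rot: [-0.0, 1.0, -0.0, 0.0]
contact_force: [-0.5, 0.6, 0.4]
opening: 1.002
finger_force: 0.0
```

>>> send_rows:
  moves: "0 0 0 0 0 -0.15 1;0 0 0 0 0 -0.35 1;0 0 0 0 0 -0.6 1;0 0 0 0 0 -0.6 1"

```text
time: 14.42
eef_pos: [0.5978, -0.2542, 0.2418]
tcp_rot: [-0.0, 1.0, -0.003, 0.005]
contact_force: [0.0, 0.0, 0.1]
opening: 1.002
finger_force: 0.0
```

>>> send_rows:
  moves: "0 0 0 0 0.2 -0.15 1;0 0 0 0.05 0.5 -0.2 1;0 0 0 0.1 0.8 -0.2 1;0 0 0 0.1 1 -0.2 1"

```text
time: 14.92
eef_pos: [0.5742, -0.0502, 0.2742]
tcp_rot: [-0.001, 1.0, 0.0, -0.001]
contact_force: [0.3, 0.3, 1.2]
opening: 1.001
finger_force: 0.0
```

>>> send_rows:
  moves: "0 0 0 0 0.3 0 1;0 0 0 0 0.6 0 1;0 0 0 0 0.85 0 1;0 0 0 0 0.95 0 1;0 0 0 0 0.95 0 1"

```text
time: 15.55
eef_pos: [0.575, 0.1379, 0.2742]
tcp_rot: [-0.001, 1.0, -0.0, -0.001]
contact_force: [-0.5, 0.2, 0.8]
opening: 1.004
finger_force: 0.0
```

Run:
```python
from plant import ctrl
import pickle;from h import *
s=ctrl.get_state(); print(s["eef_pos"],s["tcp_rot"])
S=ctrl.read_camera("scene");T=ctrl.read_camera("side");W=ctrl.read_camera("wrist")
pickle.dump(dict(scene=S,side=T,wrist=W),open("c2.pkl","wb"))
c0=np.array([.5955,.1986]);y=-.0168;M=np.array([[np.cos(y),-np.sin(y)],[np.sin(y),np.cos(y)]])
for n,p in dict(start=(-21.5,-36),b=(14,-36),c=(14,-12),yel=(32,-12),d=(-18,-12),e=(-18,12),f=(-18,36),g=(14,36)).items():
    v=np.r_[M@(np.array(p)/1000),.13]; b=np.r_[c0,.02]+.175*v/np.linalg.norm(v); print(n,b.round(4),'tcp z',round(b[2]-.005,4))
cv2.imwrite("pics/lv1.png",np.hstack([W["image"][120:420,80:480],cv2.resize(S["image"][205:345,120:307],(400,300))])[:,:,::-1])
```

```text
[0.57502329 0.13790281 0.27424031] [-1.02371766e-03  9.99999199e-01 -3.47727524e-04 -6.58851753e-04]
start [0.5672 0.1529 0.1866] tcp z 0.1816
b [0.6128 0.1518 0.1878] tcp z 0.1828
c [0.6139 0.1823 0.1933] tcp z 0.1883
yel [0.6369 0.1823 0.1892] tcp z 0.1842
d [0.5713 0.1831 0.1926] tcp z 0.1876
e [0.5719 0.2149 0.1926] tcp z 0.1876
f [0.5731 0.2453 0.1872] tcp z 0.1822
g [0.6143 0.2447 0.1878] tcp z 0.1828
```

View pics/lv1.png

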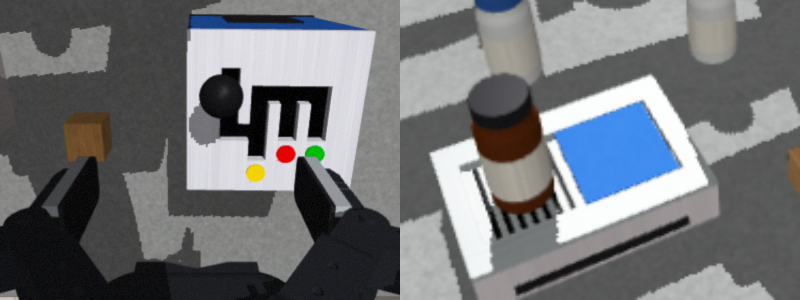

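The amber bottle stands upright on the grille and the shutter is open. The lever ball is at (221,95) in the wrist crop, and the gate runs as expected with green at the far slot. I'll descend on the ball and grip it.

>>> send_rows:
  moves: "0 0 0 0.0385 0.074 0.1 1;0 0 0 0.0385 0.074 0.3 0.7;0 0 0 0.0385 0.074 0.42 0.4;0 0 0 0.0385 0.074 0.463 0.2;0 0 0 0.0385 0.074 0.463 0.1;0 0 0 0.0385 0.074 0.463 0.1"

```text
time: 16.45
eef_pos: [0.5685, 0.1521, 0.1839]
tcp_rot: [0.0, 1.0, 0.0, 0.001]
contact_force: [1.1, 0.8, 1.0]
opening: 0.549
finger_force: 0.0
```

>>> send_rows:
  moves: "0 0 0 0 0 0 -0.2;0 0 0 0 0 0 -0.4;0 0 0 0 0 0 -1;0 0 0 0 0 0 -1;0 0 0 0 0 0 -1"
  newtons: 25

```text
time: 17.08
eef_pos: [0.5683, 0.1521, 0.1838]
tcp_rot: [-0.0, 1.0, 0.0, 0.001]
contact_force: [-1.2, -0.1, 6.0]
opening: 0.334
finger_force: 24.7
```

>>> send_rows:
  moves: "0 0 0 -0.04 0 0 -1;0 0 0 -0.08 0 0 -1;0 0 0 -0.12 0 0 -1;0 0 0 -0.16 0 0 -1;0 0 0 -0.2 -0.002 0 -1;0 0 0 -0.223 -0.003 0.003 -1;0 0 0 -0.223 -0.003 0.003 -1"

```text
time: 17.95
eef_pos: [0.6133, 0.1511, 0.1837]
tcp_rot: [-0.0, 1.0, -0.0, 0.001]
contact_force: [-1.0, -0.3, 6.6]
opening: 0.329
finger_force: 25.4
```

```bash
cat >> h.py <<'E'
def look(name):
    from plant import ctrl
    S=ctrl.read_camera("scene");T=ctrl.read_camera("side");s=ctrl.get_state()
    print(s["time"],s["eef_pos"].round(4),s["contact_force"].round(1),s["opening"].round(3))
    im=np.hstack([cv2.resize(S["image"][140:240,325:445],(480,400),interpolation=2),cv2.resize(T["image"][225:345,140:240],(320,384),interpolation=2)[:400] if 0 else cv2.resize(T["image"][225:350,140:240],(320,400),interpolation=2)])
    cv2.imwrite(f"pics/{name}.png",im[:,:,::-1])
E
python3 -c "from h import *;look('g1')"
```

```text
Traceback (most recent call last):
  File "h.py", line 35, in look
    print(s["time"],s["eef_pos"].round(4),s["contact_force"].round(1),s["opening"].round(3))
                                                                      ^^^^^^^^^^^^^^^^^^
AttributeError: 'float' object has no attribute 'round'
```

>>> send_rows:
  moves: "0 0 0 0 0.04 -0.005 -1;0 0 0 -0.001 0.08 -0.012 -1;0 0 0 -0.002 0.12 -0.02 -1;0 0 0 -0.003 0.155 -0.025 -1;0 0 0 -0.003 0.155 -0.025 -1"

```text
time: 18.68
eef_pos: [0.6139, 0.181, 0.1888]
tcp_rot: [-0.001, 1.0, -0.002, 0.001]
contact_force: [-0.9, -4.5, 6.7]
opening: 0.331
finger_force: 25.7
```

>>> send_rows:
  moves: "0 0 0 -0.04 0 0.005 -1;0 0 0 -0.08 0.002 0.012 -1;0 0 0 -0.118 0.002 0.018 -1;0 0 0 -0.118 0.002 0.018 -1"

```text
time: 19.18
eef_pos: [0.6378, 0.182, 0.1849]
tcp_rot: [0.0, 1.0, -0.001, 0.001]
contact_force: [-0.1, -2.1, 5.7]
opening: 0.333
finger_force: 25.7
```

```bash
sed -i 's/,s\["opening"\].round(3)//' h.py; python3 -c "from h import *;look('g1')"
```

```text
19.275 [0.6377 0.182  0.1849] [ 0.6 -2.4  5.4]
```

View pics/g1.png

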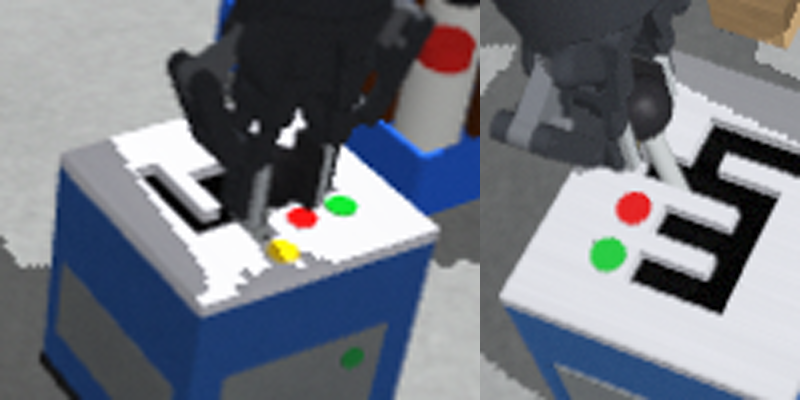

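Run:
```python
import pickle;from h import *
T=pickle.load(open("c0.pkl","rb"))["side"];K,D=KD(T);E=np.linalg.inv(T["extrinsics"])
c0=np.array([.5955,.1986]);y=-.0168;M=np.array([[np.cos(y),-np.sin(y)],[np.sin(y),np.cos(y)]])
def pj(P):
    q=E[:3,:3]@P+E[:3,3]; u=cv2.projectPoints(np.array([[q[0],-q[1],-q[2]]]),np.zeros(3),np.zeros(3),K,D)[0].ravel(); return ((u-[140,225])*3.2+[480,0]).round()
for p in((32,-12),(14,-12),(26,-12),(33,12)):
    v=np.r_[M@(np.array(p)/1000),.13]; print(p,pj(np.r_[c0,.02]+v),pj(np.r_[c0,.02]+.175*v/np.linalg.norm(v)))
```

```text
(32, -12) [657. 165.] [629. 108.]
(14, -12) [693. 178.] [675. 119.]
(26, -12) [669. 169.] [643. 111.]
(33, 12) [631. 209.] [592. 166.]
```

The rod leans into the yellow slot, with the ball at about (640,100). That may be a few millimetres short of the end, so I'll push on until I feel the end wall and then dwell.

>>> send_rows:
  moves: "0 0 0 -0.01 0 0 -1;0 0 0 -0.02 0 0 -1;0 0 0 -0.03 0 0 -1;0 0 0 -0.03 0 0 -1"

```text
time: 19.77
eef_pos: [0.6428, 0.1826, 0.1837]
tcp_rot: [-0.0, 1.0, -0.0, 0.0]
contact_force: [-0.5, -2.1, 5.4]
opening: 0.335
finger_force: 25.7
```

>>> send_rows:
  moves: "0 0 0 -0.01 0 0 -1;0 0 0 -0.02 0 0 -1;0 0 0 -0.02 0 0 -1"

```text
time: 20.15
eef_pos: [0.6445, 0.1828, 0.1831]
tcp_rot: [-0.0, 1.0, -0.001, -0.003]
contact_force: [-6.7, -3.7, 7.9]
opening: 0.333
finger_force: 25.9
```

Run:
```python
from plant import ctrl
from h import *
import pickle
S=ctrl.read_camera("scene");T=ctrl.read_camera("side");s=ctrl.get_state();pickle.dump((S,T),open("c3.pkl","wb"))
print(s["eef_pos"],s["contact_force"])
g=cv2.cvtColor(T["image"],cv2.COLOR_RGB2GRAY)
for r in range(254,288,2): print(r,' '.join(f"{v:3d}" for v in g[r,182:216]))
```

```text
[0.64452827 0.18279368 0.18318164] [-7.65209032 -3.41539313  7.8298352 ]
254  47  49  49  52  57  57  56  54  55  48  50  43  42 107 183 203 221 223 223 224 224 225 227 177 168 168 151 149 150 151 150 152 150 150
256  49  52  65  72  80  85  79  67  59  53  50  48  45  41 186 221 223 223 223 223 224 223 223 224 224 224 225 175 152 151 150 149 151 150
258  53  57  65  73  82  86  87  83  69  57  50  49  44  42 188 224 227 226 225 225 223 224 223 223 222 223 223 223 224 225 224 173 166 168
260  50  52  56  58  65  70  71  66  59  50  47  46  43  55 222 228 227 227 227 226 226 227 228 227 225 224 224 223 224 222 221 221 224 224
262  58  49  49  50  54  53  50  51  49  48  48  44  54 196 227 229 228 228 228 227 228 228 226 227 227 226 226 228 226 221 152 154 173 200
264 136  65  44  45  46  47  46  47  46  45  45  64 194 227 227 228 229 229 229 228 230 228 228 227 226 226 228 226 217 208 167  71 115 146
266 182 102  47  42  40  40  43  41  68  89 144 185 219 225 227 227 227 226 227 228 227 228 228 229 229 229 229 218 208 133  39   9   6  12
268 182 146  70  71  73  65 118 135 199 208 207
[... 652 characters left out ...]

278 212 199 223 226 227 227 228 224 210 200 118 159 186 199 206 208 206 194  87  19  12  15   6   7   1  10   7   9   3   7  12   6 113 201
280 226 226 226 226 226 226 226 226 226 203 154 139 173 188 199 206 208 205 195  91  13  14  16  12  13  15   6  10   6   9   3   2  50 145
282 227 227 227 227 228 226 226 226 227 227 226 226 226 226 226 223 215 211 208 197  91  17  13  14  14  13  16   8  17  14  17  12  10   9
284 227 226 225 221 221 220 220 221 222 224 227 227 226 227 227 226 226 226 225 226 222 158 131 105  52  17  16  16  14  13  12  15  11  18
286 226 218 179 117  94  98  96  92  95  96 191 226 228 229 229 228 227 227 226 227 227 226 227 226 226 226 202 150 131 103  48  17  14  19
```

The Fx of −7 N shows the rod is at the end of the yellow slot. The ball has crept about 6 mm off centre in the pads, so I'll let go, recentre and regrip more firmly while the lever dwells there.

>>> send_rows:
  moves: "0 0 0 0 0 0 0;0 0 0 0 0 0 0;0 0 0 0.031 0 0 0;0 0 0 0.031 0 0 0;0 0 0 0.031 0 0 -0.3;0 0 0 0.031 0 0 -1;0 0 0 0.031 0 0 -1;0 0 0 0.031 0 0 -1;0 0 0 0.031 0 0 -1;0 0 0 0.031 0 0 -1"
  newtons: 50

```text
time: 21.5
eef_pos: [0.6404, 0.1827, 0.1836]
tcp_rot: [-0.0, 1.0, -0.0, 0.0]
contact_force: [-0.4, -2.3, 2.8]
opening: 0.323
finger_force: 49.2
```

Run:
```python
from plant import ctrl
from h import *
T=ctrl.read_camera("side");s=ctrl.get_state()
print(s["eef_pos"],s["contact_force"])
g=cv2.cvtColor(T["image"],cv2.COLOR_RGB2GRAY)
for r in (258,270,276,278,280): print(r,' '.join(f"{v:3d}" for v in g[r,182:216]))
```

```text
[0.64040126 0.18269098 0.18358775] [-1.36896    -3.42511032  3.10016889]
258  52  60  67  74  81  86  86  83  68  56  53  48  48  44  71 139 223 226 225 225 223 224 222 223 221 223 223 223 223 224 224 224 173 166
270 128 138 161 180 182 102 127 168 189 202 207 207 204 192 221 229 228 227 227 226 227 227 226 226 225 213 204 102  18  14  18  10  10  16
276  60  65 134 139 160 193 226 228 224 147 161 187 200 207 208 204 192  89  23  10  49 117 147 175  91  18  18   8  12  14  14  12  28 194
278  97 181 183 169 181 222 227 223 211 200 118 158 186 200 206 208 205 194  89  13  18  13   3   4   6   3  14   2  10   9   9  10 110 201
280 226 227 226 226 226 226 226 226 226 203 152 139 173 189 199 205 207 205 195  93  19  12  13  12  10  15   5   4  14  10   4  11  49 143
```

>>> send_rows:
  moves: "0 0 0 0.05 0 -0.008 -1;0 0 0 0.1 0 -0.018 -1;0 0 0 0.15 0 -0.025 -1;0 0 0 0.2 0.001 -0.028 -1;0 0 0 0.25 0.001 -0.028 -1;0 0 0 0.3 0.002 -0.025 -1;0 0 0 0.345 0.002 -0.02 -1;0 0 0 0.345 0.002 -0.02 -1"

```text
time: 22.55
eef_pos: [0.5703, 0.1835, 0.1874]
tcp_rot: [-0.0, 1.0, -0.0, -0.001]
contact_force: [0.2, -1.8, 3.9]
opening: 0.324
finger_force: 50.1
```

```bash
cat > rod.py <<'E'
from plant import ctrl
from h import *
import sys
T=ctrl.read_camera("side");s=ctrl.get_state()
print(s["eef_pos"].round(4),s["contact_force"].round(1))
K,D=KD(T);E=np.linalg.inv(T["extrinsics"])
c0=np.array([.5955,.1986]);y=-.0168;M=np.array([[np.cos(y),-np.sin(y)],[np.sin(y),np.cos(y)]])
def pj(P):
    q=E[:3,:3]@P+E[:3,3]; return cv2.projectPoints(np.array([[q[0],-q[1],-q[2]]]),np.zeros(3),np.zeros(3),K,D)[0].ravel()
p=np.array([float(a) for a in sys.argv[1:3]])/1000
v=np.r_[M@p,.13];o=np.r_[c0,.02]
g=cv2.cvtColor(T["image"],cv2.COLOR_RGB2GRAY)
print('ball',pj(o+.175*v/np.linalg.norm(v)).round(1))
for k in(.96,1.0,1.03,1.06): # rod points
    u=pj(o+k*v); r=int(round(u[1])); x=int(round(u[0])); print(k,u.round(1),'|',' '.join(f"{a:3d}" for a in g[r,x-14:x+15]))
E
python3 rod.py -18 -12
```

```text
[0.5706 0.1835 0.1874] [-0.  -1.8  3.9]
ball [228.7 272.4]
0.96 [226.2 289.6] |  60  59  61  60  60  60  60  58  61  61  61  64  61  48  57  67  58 116 138 148 180 198 224 226 225 225 226 226 226
1.0 [226.4 287.8] |  58  59  63  60  58  58  57  60  61  59  61  61  60  53  61  63  65 135 138 161 180 137 192 224 226 227 226 226 225
1.03 [226.6 286.4] |  66  61  60  59  59  60  60  61  58  61  59  58  59  58  59 102 137 138 179 182 144 223 226 225 225 226 227 228 228
1.06 [226.8 285.1] |  58  56  61  60  60  60  62  62  58  60  59  60  62  61  60  98 137 140 180 181 118 210 225 227 228 228 228 229 228
```

>>> send_rows:
  moves: "0 0 0 -0.002 0.03 -0.002 -1;0 0 0 -0.003 0.06 -0.004 -1;0 0 0 -0.003 0.06 -0.004 -1"

```text
time: 22.98
eef_pos: [0.5706, 0.1947, 0.1874]
tcp_rot: [-0.0, 1.0, -0.002, -0.003]
contact_force: [-2.9, -5.2, 5.5]
opening: 0.321
finger_force: 50.8
```

>>> send_rows:
  moves: "0 0 0 -0.002 0.05 -0.002 -1;0 0 0 -0.004 0.1 0.001 -1;0 0 0 -0.006 0.15 0.006 -1;0 0 0 -0.008 0.2 0.014 -1;0 0 0 -0.01 0.23 0.02 -1;0 0 0 -0.011 0.253 0.026 -1;0 0 0 -0.011 0.253 0.026 -1"

```text
time: 23.85
eef_pos: [0.5738, 0.2454, 0.1838]
tcp_rot: [-0.001, 1.0, -0.002, -0.001]
contact_force: [-2.2, -5.1, 7.9]
opening: 0.322
finger_force: 49.6
```

```bash
python3 rod.py -18 36
```

```text
[0.5738 0.2453 0.1838] [-1.  -3.9  8.4]
ball [208.3 313.6]
0.96 [212.  317.5] |  40  41  47  47  50  49  49  50  51  55  59  55  52  50  49  45  47  45  47  77 220 227 226 226 226 226 226 227 227
1.0 [211.6 317.1] |  45  49  50  51  49  50  50  50  53  57  55  55  57  52  50  50  49  46  45  33 168 223 227 228 227 228 227 227 226
1.03 [211.3 316.7] |  41  45  49  50  51  49  50  50  50  53  57  55  55  57  52  50  50  49  46  45  33 168 223 227 228 227 228 227 227
1.06 [211.  316.4] |  47  49  51  50  53  50  50  48  51  49  58  61  59  61  59  54  51  51  47  44  39  77 221 227 226 227 226 225 226
```

>>> send_rows:
  moves: "0 0 0 -0.05 0 -0.001 -1;0 0 0 -0.1 0 -0.002 -1;0 0 0 -0.15 -0.001 0 -1;0 0 0 -0.19 -0.002 0.002 -1;0 0 0 -0.21 -0.003 0.004 -1;0 0 0 -0.22 -0.003 0.005 -1;0 0 0 -0.22 -0.003 0.005 -1"

```text
time: 24.78
eef_pos: [0.616, 0.247, 0.1817]
tcp_rot: [0.0, 1.0, 0.001, -0.004]
contact_force: [-5.1, -0.7, 7.1]
opening: 0.322
finger_force: 51.1
```

```bash
python3 rod.py 14 36
```

```text
[0.6159 0.247  0.1817] [-5.3 -0.5  6.7]
ball [180.3 302.9]
0.96 [192.4 310. ] |  72  55  49  49  47  50  48  43  45  63 152 184 191 192 192 194 192 187 180 171 141 103  40  16  12  47 112 146 153
1.0 [191.  309.2] |  60  55  49  50  51  49  50  49  49  46  42 102 184 193 193 192 188 181 174 145 106  67  20  45 110 144 147 153 159
1.03 [189.9 308.6] |  58  60  55  49  50  51  49  50  49  49  46  42 102 184 193 193 192 188 181 174 145 106  67  20  45 110 144 147 153
1.06 [188.9 308. ] |  56  60  60  54  52  51  52  54  49  50  50  48  45  55 161 188 190 183 174 146 108  71  52 112 143 148 154 148 173
```

>>> send_rows:
  moves: "0 0 0 -0.01 0 0 -1;0 0 0 -0.02 0 0 -1;0 0 0 -0.02 0 0 -1"

```text
time: 25.2
eef_pos: [0.6165, 0.2471, 0.1816]
tcp_rot: [-0.0, 1.0, 0.001, -0.009]
contact_force: [-14.5, -1.5, 12.0]
opening: 0.322
finger_force: 51.4
```

```bash
python3 rod.py 14 36
```

```text
[0.6165 0.2471 0.1816] [-15.2  -0.6  12.1]
ball [180.3 302.9]
0.96 [192.4 310. ] |  63  50  49  49  49  47  47  44  44  95 177 189 191 193 194 193 192 187 178 173 125  75  26   9   7  46 111 143 153
1.0 [191.  309.2] |  59  52  48  50  50  50  47  49  49  45  54 138 188 193 193 193 187 181 172 141 103  50  17  47 110 143 147 154 160
1.03 [189.9 308.6] |  63  59  52  48  50  50  50  47  49  49  45  54 138 188 193 193 193 187 181 172 141 103  50  17  47 110 143 147 154
1.06 [188.9 308. ] |  58  59  56  49  52  52  51  52  52  50  48  45  43  72 185 194 187 182 174 144 103  67  49 112 143 148 153 147 173
```

The rod is against the end wall of the green slot: Fx is −15 N and it no longer moves. I'll relax the push, let go and lift clear.

>>> send_rows:
  moves: "0 0 0 0.015 0 0 -1;0 0 0 0.015 0 0 -0.2;0 0 0 0.015 0 0 0.2;0 0 0 0.015 0 0 0.4;0 0 0 0.015 0 0 0.4;0 0 0 0.015 0 -0.15 0.4;0 0 0 0.015 0 -0.4 0.4;0 0 0 0.015 0 -0.6 0.4;0 0 0 0.3 0 -0.6 0.4;0 0 0 0.6 0 -0.6 0.4;0 0 0 0.6 0 -0.6 0.4"

```text
time: 26.62
eef_pos: [0.4981, 0.2454, 0.3005]
tcp_rot: [-0.001, 1.0, -0.0, -0.002]
contact_force: [1.6, 0.6, -0.3]
opening: 0.701
finger_force: 0.0
```

Run:
```python
from plant import ctrl
from h import *
S=ctrl.read_camera("scene");T=ctrl.read_camera("side");s=ctrl.get_state();print(s["time"],s["eef_pos"],s["contact_force"])
cv2.imwrite("pics/fin.png",np.hstack([cv2.resize(S["image"][140:340,120:440],(440,275)),cv2.resize(T["image"][80:380,130:430],(300,300),interpolation=2)[:275]])[:,:,::-1])
b1=blobs(T,(0,0,0),(180,255,60),(165,285,205,325)); print([x[:3] for x in b1])
b2=blobs(S,(0,0,0),(180,255,60),(375,150,425,195),2); print([x[:3] for x in b2])
for n,lo,hi,r1,r2 in(('blue',(100,120,30),(125,255,255),(150,185,190,215),(385,130,425,162)),('red',(0,150,80),(8,255,255),(245,180,285,205),(325,205,370,240)),('carton',(8,80,60),(22,255,255),(295,260,340,310),(205,200,250,245))):
    a=blobs(S,lo,hi,r1);b=blobs(T,lo,hi,r2); print(n,tri(S,a[0][1:3],T,b[0][1:3]) if a and b else (len(a),len(b)))
```

```text
26.725 [0.50213017 0.24542094 0.30242958] [ 0.83851104 -0.20170071  0.32091463]
[(np.int32(354), np.float64(178.1864406779661), np.float64(303.17514124293785))]
[(np.int32(388), np.float64(416.2628865979381), np.float64(163.74742268041237)), (np.int32(123), np.float64(387.2439024390244), np.float64(185.869918699187))]
blue (1, 0)
red (array([ 0.44438818, -0.00907146,  0.09450171]), np.float64(0.003749595965639673))
carton (1, 0)
```

View pics/fin.png

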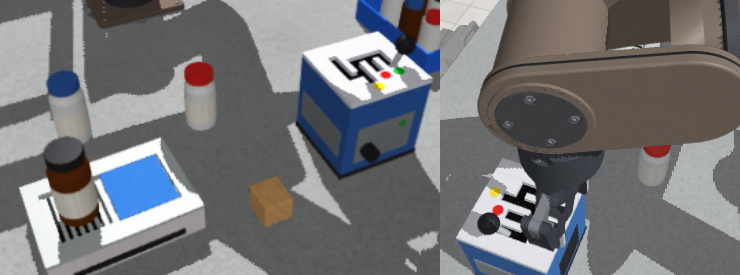

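The final view shows the amber bottle upright on the grille, the shutter open and the lever at the end of the green slot. In the side camera's pixels the ball is at (178,303), against a predicted (180,303). The white bottles and the carton have not moved, so I'm handing in.

```bash
python3 -c "
from plant import ctrl
print(ctrl.sign_off())"
```

```text
the job is handed in; nothing more can be done
None
```

The job is handed in at about 27 s: the shutter is fully open, the amber bottle stands upright on the grille, and the lever was held over a second in the yellow slot and left at the end of the green one.

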